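# Put the soldering supplies back on their stands

## Task

Put the soldering supplies back on their round stands: the big solder spool on the stand with the large cork pad, the small flat spool of desoldering wick on the one with the middle-sized pad, and one solder-ball jar on each of the two stands with small pads (either jar on either), each thing upright in the middle of its pad. Leave the tin of brass wool and the finned heat sink lying where they are.

Things in the scene. Friction and masses are not known exactly. Their poses are not given: they have to be found in the camera images.
- solder_center (a point): centre (half-way up, 17 mm above its underside) of the big spool of solder wire: upright cylinder, 54 mm across the flanges, 34 mm high, about 0.24 kg, black flanges; loose, stands on the bench, z axis up
- wick_center (a point): centre (half-way up, 6 mm above its underside) of the flat spool of desoldering wick: 38 mm across, 12 mm high, about 0.02 kg, lying flat on the bench, loose, z axis up
- jar_a_center (a point): centre (half-way up, 19 mm above its underside) of a closed jar of solder balls with a dark cap: upright cylinder 29 mm across, 38 mm high, about 0.03 kg, loose, z axis up
- jar_b_center (a point): centre (half-way up, 19 mm above its underside) of the other jar of solder balls, with a white cap: same size, upright cylinder 29 mm across, 38 mm high, about 0.03 kg, loose, z axis up
- stand_large_top (a point): low round aluminium stand, fixed to the bench; 76 mm across, 6 mm high, flat top with no rim, with a flush brown cork pad 57 mm across in the middle. For the big solder spool. This point is the centre of its top face
- stand_medium_top (a point): low round aluminium stand, fixed to the bench; 60 mm across, 6 mm high, flat top with no rim, with a flush brown cork pad 41 mm across in the middle. For the flat wick spool. This point is the centre of its top face
- stand_small_a_top (a point): low round aluminium stand, fixed to the bench; 51 mm across, 6 mm high, flat top with no rim, with a flush brown cork pad 32 mm across in the middle. For one of the jars. This point is the centre of its top face
- stand_small_b_top (a point): low round aluminium stand, fixed to the bench; 51 mm across, 6 mm high, flat top with no rim, with a flush brown cork pad 32 mm across in the middle. For the other jar (same as the other small stand). This point is the centre of its top face
- tin_center (a point): bystander, to be left alone: centre (11 mm up) of an open round tin of brass wool, 55 mm across, 22 mm high, loose on the bench among the supplies. (Other clutter lies round the edge of the work, at least 25 mm from the listed things)
- sink_center (a point): bystander, to be left alone: centre (9 mm up) of a light metal finned heat sink, 40 x 40 mm, 18 mm high, its fins along its x axis, loose on the bench among the supplies. (A lamp cable hangs at the left, from 0.2 m above the bench upward, about 0.12 m left of the leftmost of the listed things: keep the arm to the right of it)

How it is judged:
At the end, for the whole second after the job is handed in: The solder spool stands on the large stand, the wick spool on the middle one and one jar on each small stand (either way round): each centred to 10 mm, upright to about 7 degrees, at rest on the stand's top (height within 4 mm); the tin and the heat sink are within 12 mm of where they were (horizontal distance between solder_center and stand_large_top below 0.01 m and height (world z) of solder_center between 0.019 and 0.027 m and angle between each of solder_center, wick_center's own z axis and vertical below 0.12 rad and horizontal distance between wick_center and stand_medium_top below 0.01 m and height (world z) of wick_center between 0.008 and 0.016 m and ((horizontal distance between jar_a_center and stand_small_a_top below 0.01 m and height (world z) of jar_a_center between 0.021 and 0.029 m and angle between each of jar_a_center, jar_b_center's own z axis and vertical below 0.12 rad and horizontal distance between jar_b_center and stand_small_b_top below 0.01 m and height (world z) of jar_b_center between 0.021 and 0.029 m) or (horizontal distance between jar_a_center and stand_small_b_top below 0.01 m and height (world z) of jar_a_center between 0.021 and 0.029 m and angle between each of jar_a_center, jar_b_center's own z axis and vertical below 0.12 rad and horizontal distance between jar_b_center and stand_small_a_top below 0.01 m and height (world z) of jar_b_center between 0.021 and 0.029 m)) and linear speed of each of solder, wick, jar_a, jar_b below 0.02 m/s and distance of each of tin_center, sink_center from where it was at the start of the episode below 0.012 m); the robot touches nothing.
It fails at once if the tin of brass wool is shoved or carried away (distance of tin_center from where it was at the start of the episode above 0.03 m).
It fails at once if the heat sink is shoved or carried away (distance of sink_center from where it was at the start of the episode above 0.03 m).
It also fails if it takes over 83 s, if anything falls off the work surface, if the arm or the gripper's body presses on something with over 40 N, if the wrist force passes 120 N, or if a joint passes its speed limit or range.

## Robot

A 6-joint arm with a two-finger parallel gripper is mounted at the origin on a cart in front of the work surface, level with it; the furniture and walls round the work are solid. World frame = base frame: x ahead of the robot, y to its left, z up, the work surface at z = 0. Lengths are in m, angles in rad, forces in N, time in s.
With the tool pointing down it reaches from about 0.25 to 0.8 m from the base axis. Payload 3.9 kg.
Tool frame: the origin (TCP) lies at the very end of the fingers, on their centre line; the grasp point (between the pads) lies 19 mm behind it (arm.grasp_offset is the distance from the TCP to the grasp point, in m); z points along the fingers, y is the direction in which the jaws open and shut (so a half turn about z gives the same grasp; the last joint's range is limited). The gripper opens to 85 mm and grips with 20 to 120 N. Pads are 22 mm wide; open, the fingers measure 114 mm over their backs; the gripper's body (76 mm by 85 mm) begins 54 mm behind the grasp point. The pads swing forward as they close: fully open they stand 13 mm farther back than shut.
Start: joints at [-1.161, 0.26, -0.138, 1.173, 0, 1.571], TCP at [0.209, -0.482, 0.231] pointing down, gripper open.
Joint ranges: [-2.78, 2.78], [-0.83, 1.72], [-1.28, 1.37], [-1.9, 2.12], [-1.57, 1.48], [-3.14, 3.14]. Speed limits (rad/s): [2.57, 2.57, 3.14, 3.14, 3.14, 3.14].

## Interface

Orientations are given as a unit quaternion [w, x, y, z].
In Python, from cell import arm gives the robot as it stands. The module is installed in compiled form; this text tells all that it offers.
- The arm moves only by the tool arm_command, never from a script. Its argument "deltas" is a list of rows, each an object with "linear": the shift along the tool's x, y, z in cm, a list of three; "roll": the turn about the tool's z in degrees; "gripper": the finger opening in cm, from 0 to 8.54. A call has 1 to 12 rows; each row is the pose to reach, as a shift and turn from the pose commanded when the call began, along the tool's axes at that moment; what a row does not reach only later rows make up. A row lasts 1/10 s, in which the tool goes at most 50 mm and 8.59 degrees, less where a joint would pass 70% of its speed; a pose out of reach is approached as far as the arm can. A call with a gripper value outside its range is refused whole. The fingers move at their own pace and stop on an object; "newtons" is the grip in N (left out, the last holds). Time passes only in rows, so rows that repeat a pose let the fingers close. It gives the time, the measured TCP pose, the force and the opening at its end, in the units of the state.
- arm.get_obs(): the state, without advancing time (a new reading comes with each control period).
- arm.snapshot(name): name is "scene" or "top" or "wrist"; returns a dict with "img" (400x640x3 uint8, red, green, blue), "fx", "fy", "cx", "cy" (pixels), "position" and "rotation" of the camera in the world. Camera axes: x right, y down, z forward; pixel columns grow to the right and rows downward; lengths in m; the calibration is good to about 2 mm. A picture is of the moment at which its call begins. There is no depth.
- arm.hand_in(): hands the job in, once; it reports no verdict.
The state is a dict: "time": time; "q": joint angles; "qd": joint speeds; "joint_efforts": joint torques, N m; "tcp_pos": TCP position; "ee_rot": TCP orientation; "force": force on the tool from outside, world axes, zero at the start; "torque": the same for the moment, N m; "grip_width": finger opening in m.
Only numpy, scipy, OpenCV 4.12 (cv2) and the standard library are available. Lean on these libraries where they do the work, as an engineer would, in place of code of your own. Each camera call takes 0.05 s, during which the arm holds its last target.

## Working session

There is one attempt and no reset: what is moved stays moved. The work goes in short steps, Python scripts to look and compute and a tool call to move; the robot and the scene stay as the last step left them, time stands still between calls to the robot, and variables do not carry over. Pictures are saved under pics/ and viewed, and the job is handed in when it is done.

Besides the shell and the picture viewer there is one more tool, called after "Call:" by a JSON object that holds its "method" and its "body". arm_command: Moves the arm, as the interface text tells. Its arguments: {"type":"object","properties":{"deltas":{"type":"array","items":{"type":"object","properties":{"linear":{"type":"array","items":{"type":"number"}},"roll":{"type":"number"},"gripper":{"type":"number"}}}},"newtons":{"type":"number"}},"required":["deltas"]}

```bash
mkdir -p pics; python3 - <<'E'
from cell import arm
import cv2
o=arm.get_obs()
print(o['time'],o['tcp_pos'],o['ee_rot'],o['grip_width'],arm.grasp_offset)
for n in("top","scene"):
    s=arm.snapshot(n); cv2.imwrite(f"pics/{n}0.png",s['img'][:,:,::-1])
    print(n,s['fx'],s['fy'],s['cx'],s['cy'],s['position'],s['rotation'])
E
```

```text
0.0 [ 0.20889758 -0.48089118  0.23047097] [-9.69546723e-04  9.79083750e-01  2.03455245e-01 -1.83285686e-04] 0.08559414132740298 0.0187
top 417.5885102230677 417.5885102230677 324.0012718509709 197.14054562657185 [ 0.43171344 -0.08856134  0.89129278] [-0.02989309  0.71380678 -0.69770968  0.0527967 ]
scene 380.9746832576605 380.9746832576605 324.10627634583665 194.78282091894062 [-0.04569721  0.45830789  0.3984447 ] [ 0.21078087 -0.3183701   0.77073857 -0.51007251]
```

View pics/top0.png

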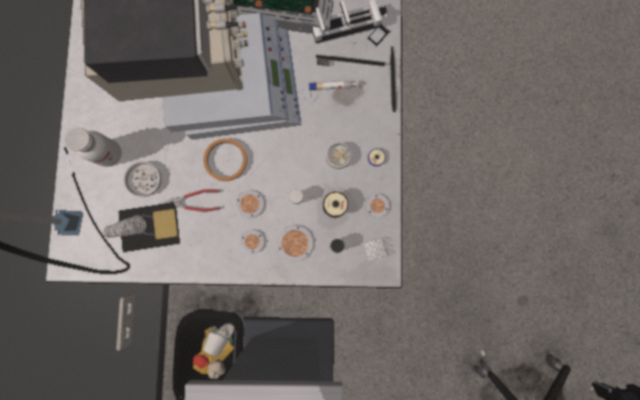

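View pics/scene0.png

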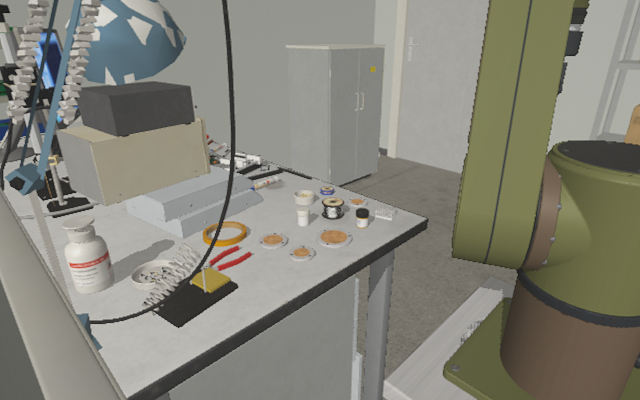

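```bash
cat > h.py <<'E'
import numpy as np, cv2
from scipy.spatial.transform import Rotation as R
def rot(q): return R.from_quat([q[1],q[2],q[3],q[0]]).as_matrix()
def cast(s,u,v,z):
    d=rot(s['rotation'])@np.array([(u-s['cx'])/s['fx'],(v-s['cy'])/s['fy'],1]); p=np.array(s['position'])
    return p+d*(z-p[2])/d[2]
def proj(s,P):
    c=rot(s['rotation']).T@(np.array(P)-s['position']); return np.array([s['cx']+s['fx']*c[0]/c[2],s['cy']+s['fy']*c[1]/c[2]])
E
python3 - <<'E'
from cell import arm
from h import *
s=arm.snapshot("top"); im=s['img']
for n,u,v,z in [("tin",340,155,.022),("wick",376,157,.012),("sold",335,204,.034),("ja",337,245,.038),("jb",296,197,.038),("L",296,243,.006),("M",250,204,.006),("S1",254,241,.006),("S2",377,205,.006),("sink",375,249,.018)]:
    print(n,cast(s,u,v,z).round(4))
hsv=cv2.cvtColor(im,cv2.COLOR_RGB2HSV)
m=((hsv[...,0]<18)&(hsv[...,1]>70)&(hsv[...,2]>90)).astype(np.uint8)
n,l,st,c=cv2.connectedComponentsWithStats(m)
for i in range(1,n):
    if st[i,4]>40 and 230<c[i][0]<400 and 130<c[i][1]<270:
        p=cast(s,*c[i],.006); print(c[i],st[i],p.round(4), 2*np.sqrt(st[i,4]/np.pi)*.886/417)
cv2.imwrite("pics/topz.png",cv2.resize(im[130:275,225:405],None,fx=4,fy=4,interpolation=cv2.INTER_CUBIC)[:,:,::-1])
E
```

```text
tin [ 0.6252 -0.1478  0.022 ]
wick [ 0.6253 -0.2263  0.012 ]
sold [ 0.5191 -0.1384  0.034 ]
ja [ 0.4351 -0.1437  0.038 ]
jb [ 0.5312 -0.0577  0.038 ]
L [ 0.4376 -0.0593  0.006 ]
M [0.5176 0.0403 0.006 ]
S1 [0.4399 0.0288 0.006 ]
S2 [ 0.522 -0.23   0.006]
sink [ 0.4285 -0.2245  0.018 ]
[249.32183908 203.41762452] [241 195  18  18 261] [0.5188 0.0418 0.006 ] 0.038732272610470485
[377.12328767 205.14383562] [371 199  13  14 146] [ 0.5217 -0.2303  0.006 ] 0.02896870986468112
[294.57088847 242.8147448 ] [282 230  26  26 529] [ 0.4379 -0.0563  0.006 ] 0.05514175219921428
[251.64102564 241.27564103] [245 235  14  14 156] [0.4392 0.0337 0.006 ] 0.02994435931411075
```

View pics/topz.png

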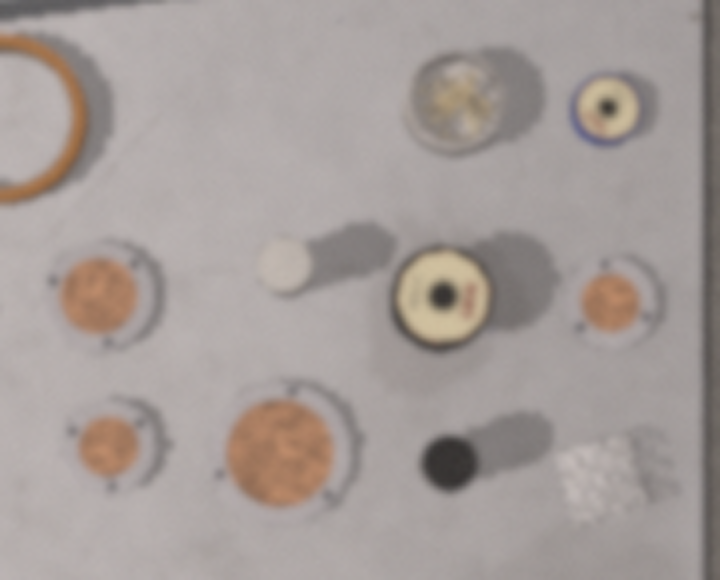

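Call:
{"method": "arm_command", "body": {"deltas": [{"linear": [10, -4.5, 0], "roll": -10, "gripper": 6.8}, {"linear": [20, -9, 0], "roll": -30, "gripper": 6.8}, {"linear": [30, -13.5, 0], "roll": -50, "gripper": 6.8}, {"linear": [42, -18.9, 0], "roll": -66.5, "gripper": 6.8}, {"linear": [42, -18.9, 0], "roll": -66.5, "gripper": 6.8}, {"linear": [42, -18.9, 0], "roll": -66.5, "gripper": 6.8}, {"linear": [42, -18.9, 0], "roll": -66.5, "gripper": 6.8}, {"linear": [42, -18.9, 0], "roll": -66.5, "gripper": 6.8}, {"linear": [42, -18.9, 0], "roll": -66.5, "gripper": 6.8}, {"linear": [42, -18.9, 0], "roll": -66.5, "gripper": 6.8}, {"linear": [42, -18.9, 0], "roll": -66.5, "gripper": 6.8}, {"linear": [42, -18.9, 0], "roll": -66.5, "gripper": 6.8}]}}

```text
time: 1.35
tcp_pos: [0.5182, -0.1413, 0.2309]
ee_rot: [-0.0, 0.707, 0.707, -0.001]
force: [-0.2, -0.6, 0.0]
grip_width: 0.068
```

```bash
python3 - <<'E'
from cell import arm
from h import *
s=arm.snapshot("wrist"); cv2.imwrite("pics/w1.png",s['img'][:,:,::-1])
print(s['fx'],s['position'],rot(s['rotation']).round(3)); o=arm.get_obs(); print(o['q'],o['tcp_pos'])
for n,P in dict(sold=(.519,-.14,.034),L=(.438,-.057,.006),ja=(.434,-.145,.038),jb=(.532,-.058,.038),S2=(.5218,-.2305,.006)).items(): print(n,proj(s,P).round(0))
E
```

```text
352.51775242513787 [ 0.51863148 -0.06713038  0.37332968] [[ 1.     0.001 -0.001]
 [ 0.001 -0.957 -0.289]
 [-0.001  0.289 -0.957]]
[-2.66744473e-01  2.81586610e-01 -1.08545370e-01  1.18190610e+00
 -6.06756184e-04  1.30570997e+00] [ 0.51793553 -0.14173073  0.23105381]
sold [317. 175.]
L [235.  87.]
ja [229. 181.]
jb [331.  87.]
S2 [319. 248.]
```

View pics/w1.png

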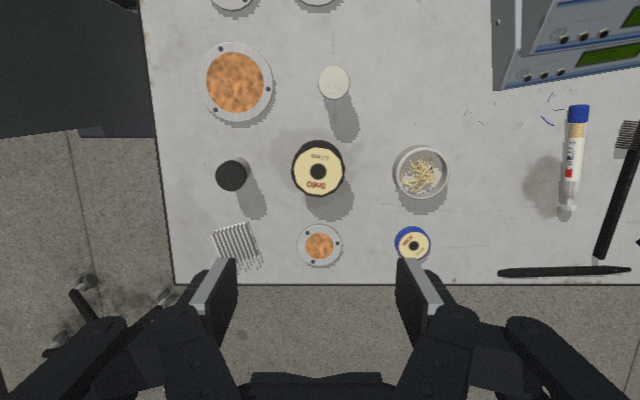

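```bash
cat >> h.py <<'E'
def blobs(s,box,zs):
    im=s['img'];hsv=cv2.cvtColor(im,cv2.COLOR_RGB2HSV);H,S,V=[hsv[...,i].astype(int) for i in range(3)]
    ms=dict(cork=(H<20)&(S>90)&(V>90),dark=(V<60),cream=(H>15)&(H<35)&(S>40)&(V>150),white=(S<28)&(V>175),blue=(H>100)&(H<130)&(S>110))
    for k,m in ms.items():
        m=cv2.morphologyEx(m.astype(np.uint8),cv2.MORPH_OPEN,np.ones((3,3)))
        cs,_=cv2.findContours(m,cv2.RETR_EXTERNAL,cv2.CHAIN_APPROX_NONE)
        for c in cs:
            if len(c)<20: continue
            (x,y),r=cv2.minEnclosingCircle(c)
            a=cv2.contourArea(cv2.convexHull(c))
            if box[0]<x<box[2] and box[1]<y<box[3] and 9<r<75 and a>.6*np.pi*r*r:
                h=cv2.convexHull(c); M=cv2.moments(h); x,y=M['m10']/M['m00'],M['m01']/M['m00']
                p=cast(s,x,y,zs[k]); q=cast(s,x+np.sqrt(a/np.pi),y,zs[k])
                print(k,(round(x,1),round(y,1)),p.round(4)[:2],'diam mm',round(2000*np.linalg.norm(q-p),1))
Z=dict(cork=.006,dark=.038,cream=.034,white=.038,blue=.012)
E
python3 - <<'E'
from cell import arm
from h import *
s=arm.snapshot("wrist"); blobs(s,(180,0,480,270),Z)
print('sold top via manual',cast(s,318,170,.034),'wick',cast(s,413,244,.012),'tin',cast(s,421,172,.022))
s=arm.snapshot("top"); blobs(s,(230,130,400,270),Z)
E
```

```text
cork (319.1, 245.1) [ 0.5217 -0.2273] diam mm 29.1
cork (234.5, 81.6) [ 0.4378 -0.0527] diam mm 57.2
dark (231.2, 175.0) [ 0.436  -0.1397] diam mm 28.2
cream (413.6, 244.7) [ 0.62   -0.2146] diam mm 28.7
cream (317.6, 170.1) [ 0.5198 -0.1356] diam mm 45.9
white (328.1, 79.7) [ 0.5292 -0.0524] diam mm 32.6
sold top via manual [ 0.52019811 -0.13558339  0.034     ] wick [ 0.62579109 -0.22333421  0.012     ] tin [ 0.62468365 -0.14006459  0.022     ]
```

Call:
{"method": "arm_command", "body": {"deltas": [{"linear": [0.4, 0.15, 4], "roll": 0, "gripper": 6.8}, {"linear": [0.4, 0.15, 8], "roll": 0, "gripper": 6.8}, {"linear": [0.4, 0.15, 12], "roll": 0, "gripper": 6.8}, {"linear": [0.4, 0.15, 15.5], "roll": 0, "gripper": 6.8}, {"linear": [0.4, 0.15, 15.5], "roll": 0, "gripper": 6.8}, {"linear": [0.4, 0.15, 15.5], "roll": 0, "gripper": 6.8}]}}

```text
time: 2.1
tcp_pos: [0.5198, -0.1376, 0.0767]
ee_rot: [-0.0, 0.708, 0.706, -0.0]
force: [-0.6, -0.7, 0.2]
grip_width: 0.0679
```

```bash
python3 - <<'E'
from cell import arm
from h import *
s=arm.snapshot("wrist"); cv2.imwrite("pics/w2.png",s['img'][:,:,::-1]); blobs(s,(0,0,640,330),Z); print(arm.get_obs()['tcp_pos'])
E
```

```text
cork (171.5, 77.0) [ 0.4379 -0.0523] diam mm 57.9
dark (60.2, 307.5) [ 0.3696 -0.1819] diam mm 9.8
dark (316.0, 232.9) [ 0.5202 -0.1349] diam mm 13.8
dark (165.7, 239.1) [ 0.437  -0.1386] diam mm 30.0
cream (315.7, 231.6) [ 0.5201 -0.1357] diam mm 45.0
white (341.7, 70.3) [ 0.5327 -0.051 ] diam mm 23.5
[ 0.52134138 -0.13783074  0.07791116]
```

View pics/w2.png

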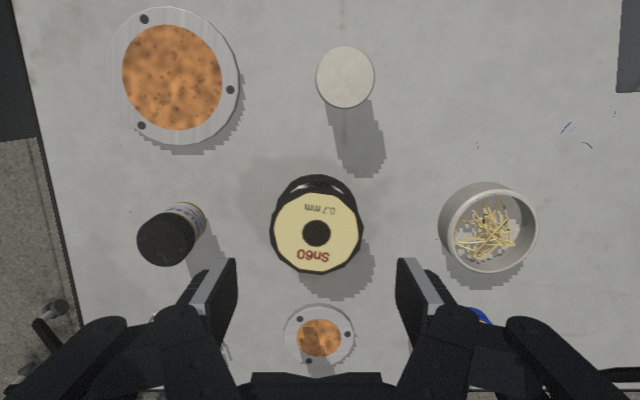

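Call:
{"method": "arm_command", "body": {"deltas": [{"linear": [0.1, 0, 2], "roll": 0, "gripper": 6.8}, {"linear": [0.1, 0, 4], "roll": 0, "gripper": 6.8}, {"linear": [0.1, 0, 6], "roll": 0, "gripper": 6.8}, {"linear": [0.1, 0, 7], "roll": 0, "gripper": 6.8}, {"linear": [0.1, 0, 7], "roll": 0, "gripper": 6.8}, {"linear": [0.1, 0, 7], "roll": 0, "gripper": 5.0}, {"linear": [0.1, 0, 7], "roll": 0, "gripper": 5.0}, {"linear": [0.1, 0, 7], "roll": 0, "gripper": 5.0}, {"linear": [0.1, 0, 7], "roll": 0, "gripper": 5.0}, {"linear": [0.1, 0, 7], "roll": 0, "gripper": 5.0}], "newtons": 35}}

```text
time: 3.15
tcp_pos: [0.5219, -0.1363, 0.008]
ee_rot: [0.001, 0.707, 0.707, 0.001]
force: [-0.7, -0.7, 6.5]
grip_width: 0.0536
```

Call:
{"method": "arm_command", "body": {"deltas": [{"linear": [0, 0, -2], "roll": 0, "gripper": 5.0}, {"linear": [0, 0, -5], "roll": 0, "gripper": 5.0}, {"linear": [0, 0, -8], "roll": 0, "gripper": 5.0}, {"linear": [3, -3, -8], "roll": 0, "gripper": 5.0}, {"linear": [6, -6, -8], "roll": 0, "gripper": 5.0}, {"linear": [8.2, -8.2, -8], "roll": 0, "gripper": 5.0}, {"linear": [8.2, -8.2, -8], "roll": 0, "gripper": 5.0}, {"linear": [8.2, -8.2, -5], "roll": 0, "gripper": 5.0}, {"linear": [8.2, -8.2, -3], "roll": 0, "gripper": 5.0}, {"linear": [8.2, -8.2, -3], "roll": 0, "gripper": 5.0}]}}

```text
time: 4.15
tcp_pos: [0.437, -0.0537, 0.0347]
ee_rot: [-0.001, 0.707, 0.707, -0.001]
force: [-0.6, 0.5, -1.4]
grip_width: 0.053
```

```bash
python3 - <<'E'
from cell import arm
from h import *
s=arm.snapshot("wrist"); cv2.imwrite("pics/w3.png",s['img'][:,:,::-1]); blobs(s,(0,0,640,330),dict(Z,cream=.034+.025)); o=arm.get_obs();print(o['tcp_pos'],o['force'])
E
```

```text
cork (320.6, 59.4) [0.4393 0.0368] diam mm 32.6
cork (499.4, 41.2) [0.5188 0.0444] diam mm 41.0
cream (316.0, 300.5) [ 0.4375 -0.0538] diam mm 44.4
white (537.3, 273.7) [ 0.5342 -0.0534] diam mm 26.4
[ 0.43790922 -0.05389867  0.03576759] [ 0.05115732 -0.90211557 -1.13191111]
```

View pics/w3.png

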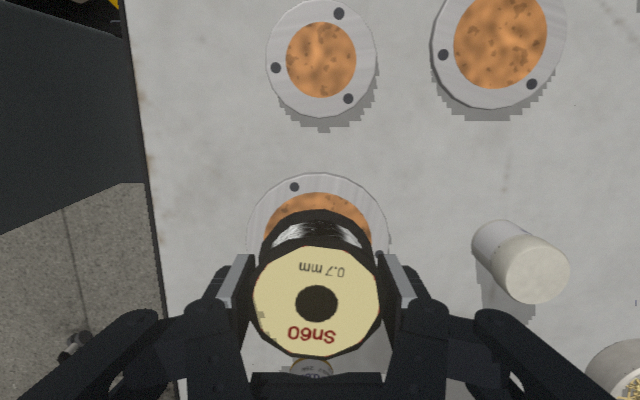

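Call:
{"method": "arm_command", "body": {"deltas": [{"linear": [0.1, 0, 1], "roll": 0, "gripper": 5.0}, {"linear": [0.1, 0, 2], "roll": 0, "gripper": 5.0}, {"linear": [0.1, 0, 2.3], "roll": 0, "gripper": 5.0}, {"linear": [0.1, 0, 2.35], "roll": 0, "gripper": 5.0}, {"linear": [0.1, 0, 2.35], "roll": 0, "gripper": 5.0}, {"linear": [0.1, 0, 2.35], "roll": 0, "gripper": 5.8}, {"linear": [0.1, 0, 2.35], "roll": 0, "gripper": 6.8}, {"linear": [0.1, 0, 2.35], "roll": 0, "gripper": 6.8}, {"linear": [0.1, 0, 2.35], "roll": 0, "gripper": 6.8}]}}

```text
time: 5.1
tcp_pos: [0.4387, -0.0528, 0.0127]
ee_rot: [-0.0, 0.707, 0.707, -0.0]
force: [-0.4, 0.8, -0.8]
grip_width: 0.0679
```

Call:
{"method": "arm_command", "body": {"deltas": [{"linear": [0, 0, -2], "roll": 0, "gripper": 6.8}, {"linear": [0, 0, -5], "roll": 0, "gripper": 6.8}, {"linear": [0, 0, -8], "roll": 0, "gripper": 6.8}, {"linear": [-3, 3, -11], "roll": 0, "gripper": 6.8}, {"linear": [-7, 6, -11], "roll": 0, "gripper": 6.0}, {"linear": [-10, 10, -11], "roll": 0, "gripper": 6.0}, {"linear": [-13, 14, -11], "roll": 0, "gripper": 6.0}, {"linear": [-16.5, 18.3, -11], "roll": 0, "gripper": 5.2}, {"linear": [-16.5, 18.3, -11], "roll": 0, "gripper": 5.2}, {"linear": [-16.5, 18.3, -11], "roll": 0, "gripper": 5.2}, {"linear": [-16.5, 18.3, -11], "roll": 0, "gripper": 5.2}]}}

```text
time: 6.2
tcp_pos: [0.62, -0.217, 0.1221]
ee_rot: [-0.001, 0.707, 0.707, -0.0]
force: [-0.6, -0.2, 0.1]
grip_width: 0.0519
```

```bash
python3 - <<'E'
from cell import arm
from h import *
s=arm.snapshot("wrist"); cv2.imwrite("pics/w4.png",s['img'][:,:,::-1]); blobs(s,(0,0,640,400),dict(Z,cream=.012)); o=arm.get_obs();print(o['tcp_pos'],o['force'])
E
```

```text
cork (188.0, 211.9) [ 0.5215 -0.2274] diam mm 30.2
dark (23.8, 94.6) [ 0.4405 -0.1413] diam mm 31.7
cream (324.2, 210.6) [ 0.6264 -0.2243] diam mm 31.9
[ 0.61986192 -0.21669317  0.12245804] [-0.02440645  0.70591483  0.47605964]
```

View pics/w4.png

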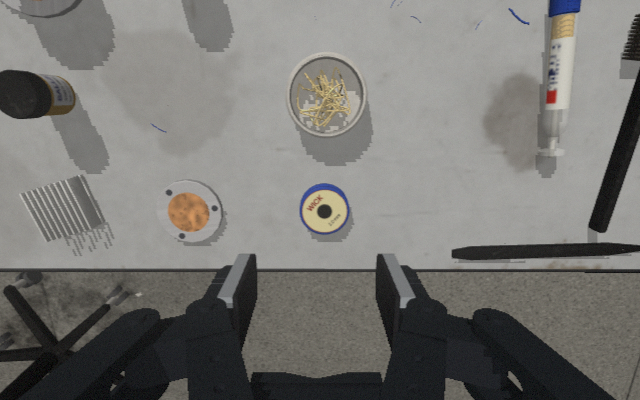

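Call:
{"method": "arm_command", "body": {"deltas": [{"linear": [-0.9, 0.6, 3], "roll": 0, "gripper": 5.2}, {"linear": [-0.9, 0.6, 6], "roll": 0, "gripper": 5.2}, {"linear": [-0.9, 0.6, 9], "roll": 0, "gripper": 5.2}, {"linear": [-0.9, 0.6, 11], "roll": 0, "gripper": 5.2}, {"linear": [-0.9, 0.6, 11.8], "roll": 0, "gripper": 5.2}, {"linear": [-0.9, 0.6, 11.8], "roll": 0, "gripper": 5.2}, {"linear": [-0.9, 0.6, 11.8], "roll": 0, "gripper": 5.2}]}}

```text
time: 6.95
tcp_pos: [0.628, -0.2266, 0.0062]
ee_rot: [0.001, 0.707, 0.707, 0.0]
force: [0.4, 0.1, -0.4]
grip_width: 0.0522
```

```bash
python3 - <<'E'
from cell import arm
from h import *
s=arm.snapshot("wrist"); cv2.imwrite("pics/w5.png",s['img'][:,:,::-1]); blobs(s,(0,0,640,400),dict(Z,cream=.012)); o=arm.get_obs();print(o['tcp_pos'],o['force'])
E
```

```text
cork (77.3, 271.4) [ 0.5215 -0.2273] diam mm 29.9
dark (310.8, 272.6) [ 0.6265 -0.2109] diam mm 7.9
cream (311.1, 271.5) [ 0.6263 -0.2242] diam mm 31.4
blue (311.4, 255.8) [ 0.6264 -0.2168] diam mm 31.1
[ 0.6285441  -0.22693846  0.00660881] [ 0.7126026   0.55846857 -0.00553422]
```

View pics/w5.png

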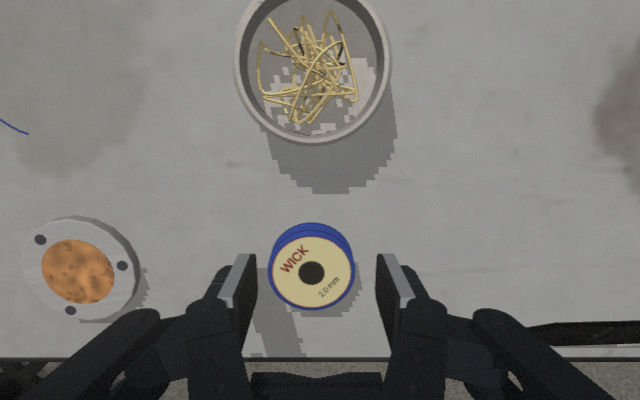

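Call:
{"method": "arm_command", "body": {"deltas": [{"linear": [0, -0.15, 0.3], "roll": 0, "gripper": 5.2}, {"linear": [0, -0.15, 0.3], "roll": 0, "gripper": 4.6}, {"linear": [0, -0.15, 0.3], "roll": 0, "gripper": 3.4}, {"linear": [0, -0.15, 0.3], "roll": 0, "gripper": 3.4}, {"linear": [0, -0.15, 0.3], "roll": 0, "gripper": 3.4}, {"linear": [0, -0.15, 0.3], "roll": 0, "gripper": 3.4}], "newtons": 20}}

```text
time: 7.6
tcp_pos: [0.6263, -0.227, 0.0025]
ee_rot: [0.0, 0.707, 0.707, 0.0]
force: [-2.9, -0.1, 5.7]
grip_width: 0.0368
```

Call:
{"method": "arm_command", "body": {"deltas": [{"linear": [0, 0, -2], "roll": 0, "gripper": 3.4}, {"linear": [0, 0, -5], "roll": 0, "gripper": 3.4}, {"linear": [0, 0, -8.5], "roll": 0, "gripper": 3.4}, {"linear": [4, -1.6, -9], "roll": 0, "gripper": 3.4}, {"linear": [8, -3.2, -9], "roll": 0, "gripper": 3.4}, {"linear": [12, -4.8, -9], "roll": 0, "gripper": 3.4}, {"linear": [16, -6.4, -9], "roll": 0, "gripper": 3.4}, {"linear": [20, -8, -9], "roll": 0, "gripper": 3.4}, {"linear": [24, -9.6, -9], "roll": 0, "gripper": 3.4}, {"linear": [26.8, -10.7, -8], "roll": 0, "gripper": 3.4}, {"linear": [26.8, -10.7, -5], "roll": 0, "gripper": 3.4}, {"linear": [26.8, -10.7, -3], "roll": 0, "gripper": 3.4}]}}

```text
time: 8.8
tcp_pos: [0.5184, 0.0424, 0.0308]
ee_rot: [-0.0, 0.706, 0.708, -0.0]
force: [-0.2, -0.6, -0.8]
grip_width: 0.0369
```

```bash
python3 - <<'E'
from cell import arm
from h import *
s=arm.snapshot("wrist"); cv2.imwrite("pics/w6.png",s['img'][:,:,::-1]); blobs(s,(0,0,640,400),dict(Z,cream=.042)); o=arm.get_obs();print(o['tcp_pos'],o['force'])
E
```

```text
cork (163.8, 256.6) [0.4399 0.0372] diam mm 29.6
dark (316.0, 276.1) [0.5188 0.0434] diam mm 10.0
cream (316.8, 274.7) [0.5191 0.0462] diam mm 30.6
[0.51623827 0.04173227 0.02787702] [-0.16353189 -1.03968341 -0.802272  ]
```

View pics/w6.png

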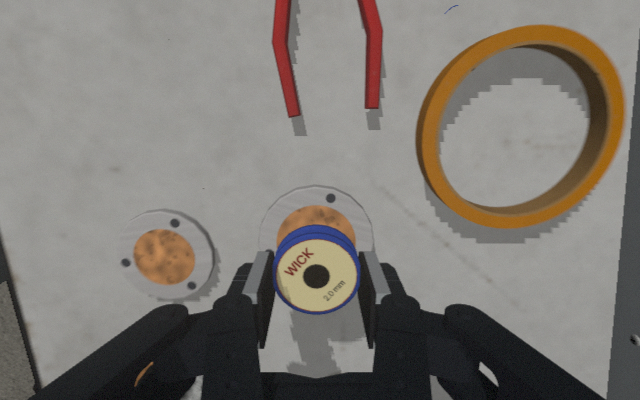

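Call:
{"method": "arm_command", "body": {"deltas": [{"linear": [0, 0, 1], "roll": 0, "gripper": 3.4}, {"linear": [0, 0, 2], "roll": 0, "gripper": 3.4}, {"linear": [0, 0, 2.35], "roll": 0, "gripper": 3.4}, {"linear": [0, 0, 2.35], "roll": 0, "gripper": 3.4}, {"linear": [0, 0, 2.35], "roll": 0, "gripper": 3.4}, {"linear": [0, 0, 2.35], "roll": 0, "gripper": 4.2}, {"linear": [0, 0, 2.35], "roll": 0, "gripper": 5}, {"linear": [0, 0, 2.35], "roll": 0, "gripper": 5}, {"linear": [0, 0, 0], "roll": 0, "gripper": 5}, {"linear": [0, 0, -3], "roll": 0, "gripper": 5}, {"linear": [0, 0, -7], "roll": 0, "gripper": 5}]}}

```text
time: 9.95
tcp_pos: [0.5175, 0.041, 0.1014]
ee_rot: [-0.001, 0.707, 0.707, -0.001]
force: [-0.6, -0.3, 0.7]
grip_width: 0.0502
```

```bash
python3 - <<'E'
from cell import arm
from h import *
s=arm.snapshot("wrist"); cv2.imwrite("pics/w7.png",s['img'][:,:,::-1]); blobs(s,(0,0,640,400),dict(Z,cream=.018)); o=arm.get_obs();print(o['tcp_pos'],o['force'])
E
```

```text
cork (205.2, 213.6) [0.4388 0.0359] diam mm 30.1
cream (320.0, 209.6) [0.5204 0.0429] diam mm 32.0
[0.52241266 0.04144792 0.108651  ] [ 1.16246889 -0.45195019  4.97881626]
```

View pics/w7.png

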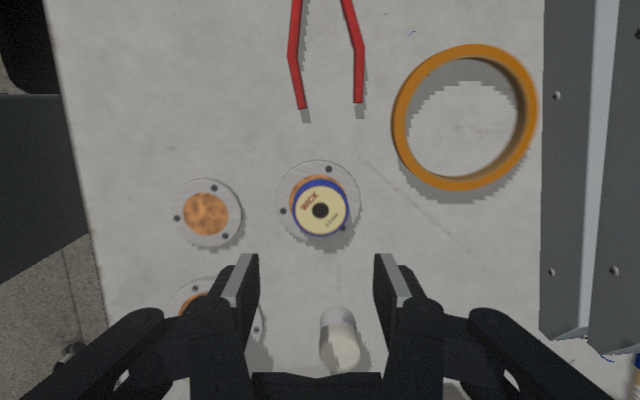

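```bash
python3 - <<'E'
from cell import arm
from h import *
s=arm.snapshot("wrist"); cv2.imwrite("pics/w8.png",cv2.resize(s['img'][130:270,240:400],None,fx=4,fy=4,interpolation=cv2.INTER_CUBIC)[:,:,::-1]); blobs(s,(0,0,640,400),dict(Z,cream=.018)); o=arm.get_obs();print(o['tcp_pos'],o['force'])
E
```

```text
cork (201.0, 210.6) [0.44   0.0367] diam mm 30.2
cork (449.7, 116.8) [0.6144 0.1032] diam mm 95.0
cream (311.9, 206.0) [0.5208 0.0437] diam mm 31.9
blue (628.2, 351.5) [ 0.7792 -0.0831] diam mm 19.3
[0.52331498 0.04151449 0.10681573] [ 1.33693404 -0.12475173 -0.47457597]
```

View pics/w8.png

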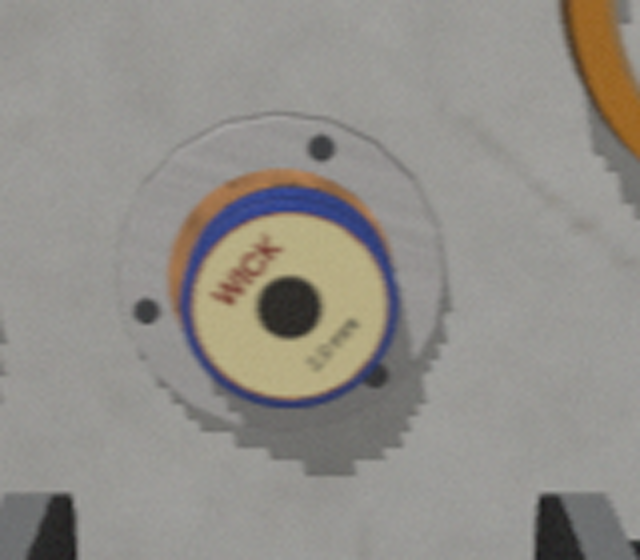

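```bash
python3 - <<'E'
from cell import arm
from h import *
s=arm.snapshot("wrist"); im=s['img']
print(cast(s,310.4,198,.006))
P=np.array([.5188,.0444,.006])
for a in np.arange(0,6.28,1.57): print(proj(s,P+.03*np.array([np.cos(a),np.sin(a),0])).round(1))
blobs(s,(240,130,400,270),dict(Z,cream=.018)); print(arm.get_obs()['tcp_pos'])
s=arm.snapshot("top"); cv2.imwrite("pics/t2.png",cv2.resize(s['img'][180:270,225:320],None,fx=6,fy=6,interpolation=cv2.INTER_CUBIC)[:,:,::-1])
E
```

```text
[0.52077483 0.04664951 0.006     ]
[349.4 200.9]
[307.4 159.5]
[265.9 201. ]
[307.8 239.8]
cream (309.6, 206.8) [0.5202 0.0437] diam mm 31.9
[0.52184572 0.04139245 0.10458825]
```

View pics/t2.png

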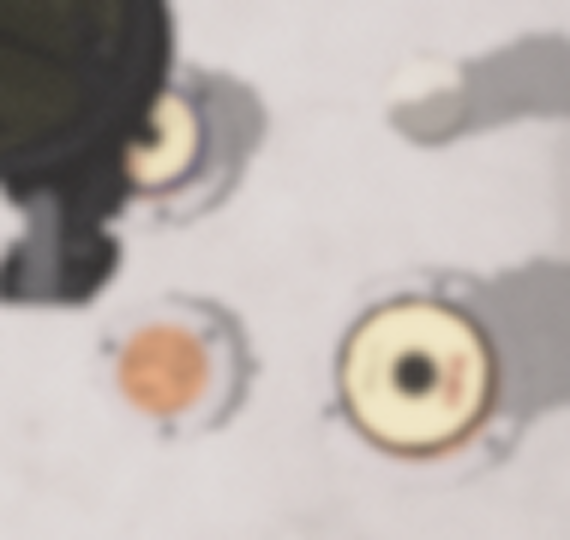

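Call:
{"method": "arm_command", "body": {"deltas": [{"linear": [-3, 0.4, 0], "roll": 0, "gripper": 4.8}, {"linear": [-6, 0.8, 0], "roll": 0, "gripper": 4.8}, {"linear": [-9.6, 1.3, 0], "roll": 0, "gripper": 4.8}, {"linear": [-9.6, 1.3, 0], "roll": 0, "gripper": 4.8}, {"linear": [-9.6, 1.3, 0], "roll": 0, "gripper": 4.8}, {"linear": [-9.6, 1.3, 0], "roll": 0, "gripper": 4.8}]}}

```text
time: 10.75
tcp_pos: [0.531, -0.0541, 0.1007]
ee_rot: [-0.001, 0.707, 0.707, -0.001]
force: [-0.4, 0.3, 0.0]
grip_width: 0.0479
```

```bash
python3 - <<'E'
from cell import arm
from h import *
s=arm.snapshot("wrist"); cv2.imwrite("pics/w9.png",s['img'][:,:,::-1]); blobs(s,(0,0,640,400),dict(Z,cream=.018)); o=arm.get_obs();print(o['tcp_pos'],o['force'])
E
```

```text
cork (170.4, 69.9) [0.4393 0.0366] diam mm 32.3
dark (64.8, 325.3) [ 0.3609 -0.1284] diam mm 12.9
dark (165.6, 222.1) [ 0.4384 -0.0539] diam mm 14.2
dark (185.3, 202.0) [ 0.4519 -0.0409] diam mm 43.5
dark (297.2, 56.6) [0.521  0.0412] diam mm 9.3
cream (165.3, 220.9) [ 0.4292 -0.0602] diam mm 49.9
cream (297.4, 55.7) [0.5202 0.0437] diam mm 34.2
[ 0.53123458 -0.05389592  0.10097454] [ 0.41125501 -0.42310245 -0.03331618]
```

View pics/w9.png

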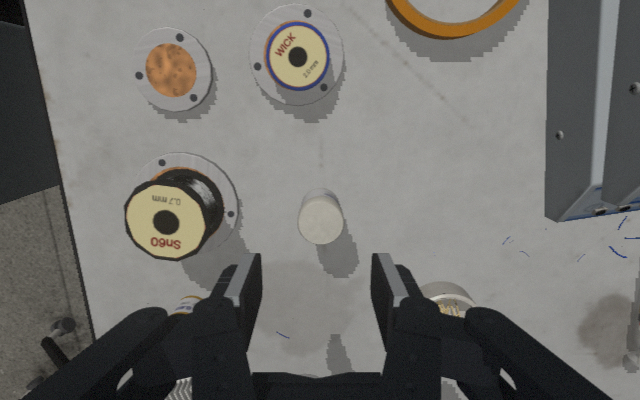

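```bash
python3 - <<'E'
from cell import arm
from h import *
s=arm.snapshot("wrist")
print(cast(s,320.5,219.5,.038),cast(s,165.3,220.9,.040),cast(s,188,201,.006))
E
```

```text
[ 0.53437968 -0.05186309  0.038     ] [ 0.43937681 -0.05230119  0.04      ] [ 0.44169453 -0.04954865  0.006     ]
```

Call:
{"method": "arm_command", "body": {"deltas": [{"linear": [0, 0.3, 3], "roll": 0, "gripper": 4.8}, {"linear": [0, 0.3, 6], "roll": 0, "gripper": 4.8}, {"linear": [0, 0.3, 8.5], "roll": 0, "gripper": 4.8}, {"linear": [0, 0.3, 9.1], "roll": 0, "gripper": 4.8}, {"linear": [0, 0.3, 9.1], "roll": 0, "gripper": 4.8}, {"linear": [0, 0.3, 9.1], "roll": 0, "gripper": 3.8}, {"linear": [0, 0.3, 9.1], "roll": 0, "gripper": 2.6}, {"linear": [0, 0.3, 9.1], "roll": 0, "gripper": 2.6}, {"linear": [0, 0.3, 9.1], "roll": 0, "gripper": 2.6}, {"linear": [0, 0.3, 9.1], "roll": 0, "gripper": 2.6}, {"linear": [0, 0.3, 9.1], "roll": 0, "gripper": 2.6}]}}

```text
time: 11.95
tcp_pos: [0.5365, -0.0548, 0.0123]
ee_rot: [0.001, 0.707, 0.707, 0.001]
force: [-0.4, 0.2, 6.8]
grip_width: 0.0287
```

Call:
{"method": "arm_command", "body": {"deltas": [{"linear": [0, 0, -3], "roll": 0, "gripper": 2.6}, {"linear": [0, 0, -6], "roll": 0, "gripper": 2.6}, {"linear": [0, 0, -9], "roll": 0, "gripper": 2.6}, {"linear": [3, -3, -9], "roll": 0, "gripper": 2.6}, {"linear": [6, -6, -9], "roll": 0, "gripper": 2.6}, {"linear": [9, -9.4, -9], "roll": 0, "gripper": 2.6}, {"linear": [9, -9.4, -9], "roll": 0, "gripper": 2.6}, {"linear": [9, -9.4, -6], "roll": 0, "gripper": 2.6}, {"linear": [9, -9.4, -3], "roll": 0, "gripper": 2.6}, {"linear": [9, -9.4, -3], "roll": 0, "gripper": 2.6}, {"linear": [9, -9.4, -3], "roll": 0, "gripper": 2.6}]}}

```text
time: 13.05
tcp_pos: [0.4409, 0.0349, 0.0409]
ee_rot: [-0.0, 0.707, 0.707, -0.001]
force: [0.2, 0.3, 0.4]
grip_width: 0.0285
```

```bash
python3 - <<'E'
from cell import arm
from h import *
s=arm.snapshot("wrist"); cv2.imwrite("pics/w10.png",s['img'][:,:,::-1]); o=arm.get_obs();print(o['tcp_pos'],o['force'])
print(proj(s,(.4393,.0366,.006)),proj(s,(.4393,.0366,.068)))
E
```

```text
[0.44193387 0.03497778 0.0416217 ] [-0.00881686  0.79382175  0.5436965 ]
[312.27461705 237.19339981] [310.51421109 300.3903793 ]
```

View pics/w10.png

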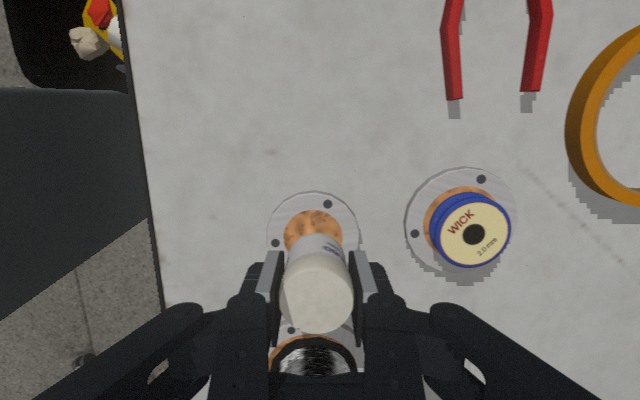

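Call:
{"method": "arm_command", "body": {"deltas": [{"linear": [0, -0.2, 1], "roll": 0, "gripper": 2.6}, {"linear": [0, -0.2, 2], "roll": 0, "gripper": 2.6}, {"linear": [0, -0.2, 2.3], "roll": 0, "gripper": 2.6}, {"linear": [0, -0.2, 2.35], "roll": 0, "gripper": 2.6}, {"linear": [0, -0.2, 2.35], "roll": 0, "gripper": 2.6}, {"linear": [0, -0.2, 2.35], "roll": 0, "gripper": 3.2}, {"linear": [0, -0.2, 2.35], "roll": 0, "gripper": 4}, {"linear": [0, -0.2, 2.35], "roll": 0, "gripper": 4.6}, {"linear": [0, -0.2, 2.35], "roll": 0, "gripper": 4.6}, {"linear": [0, -0.2, 0], "roll": 0, "gripper": 4.6}, {"linear": [0, -0.2, -3], "roll": 0, "gripper": 4.6}, {"linear": [0, -0.2, -6], "roll": 0, "gripper": 4.6}]}}

```text
time: 14.3
tcp_pos: [0.4385, 0.0351, 0.1013]
ee_rot: [-0.001, 0.707, 0.707, -0.001]
force: [0.7, -0.7, -0.3]
grip_width: 0.0464
```

Call:
{"method": "arm_command", "body": {"deltas": [{"linear": [-3, 0, 0], "roll": 0, "gripper": 4.8}, {"linear": [-7, 0, 0], "roll": 0, "gripper": 4.8}, {"linear": [-11, 0, 0], "roll": 0, "gripper": 4.8}, {"linear": [-14, 0, 0], "roll": 0, "gripper": 4.8}, {"linear": [-17.6, -0.2, 0], "roll": 0, "gripper": 4.8}, {"linear": [-17.6, -0.2, 0], "roll": 0, "gripper": 4.8}, {"linear": [-17.6, -0.2, 0], "roll": 0, "gripper": 4.8}, {"linear": [-17.6, -0.2, 0], "roll": 0, "gripper": 4.8}]}}

```text
time: 15.1
tcp_pos: [0.4367, -0.14, 0.1006]
ee_rot: [-0.001, 0.707, 0.707, -0.0]
force: [0.3, -0.8, 0.0]
grip_width: 0.0486
```

```bash
python3 - <<'E'
from cell import arm
from h import *
s=arm.snapshot("wrist"); cv2.imwrite("pics/w11.png",s['img'][:,:,::-1]); o=arm.get_obs();print(o['tcp_pos'],o['force'])
blobs(s,(0,0,640,400),dict(Z,cream=.04))
s=arm.snapshot("top"); cv2.imwrite("pics/t3.png",cv2.resize(s['img'][130:275,225:405],None,fx=4,fy=4,interpolation=cv2.INTER_CUBIC)[:,:,::-1])
E
```

```text
[ 0.43683841 -0.13984247  0.10061632] [-0.08017242 -0.19711111 -0.34636032]
dark (311.3, 221.1) [ 0.4343 -0.1389] diam mm 28.4
cream (320.1, 70.5) [ 0.4393 -0.052 ] diam mm 48.4
white (620.1, 98.7) [ 0.6066 -0.0663] diam mm 25.1
white (630.2, 33.6) [ 0.6037 -0.0332] diam mm 11.3
```

View pics/w11.png

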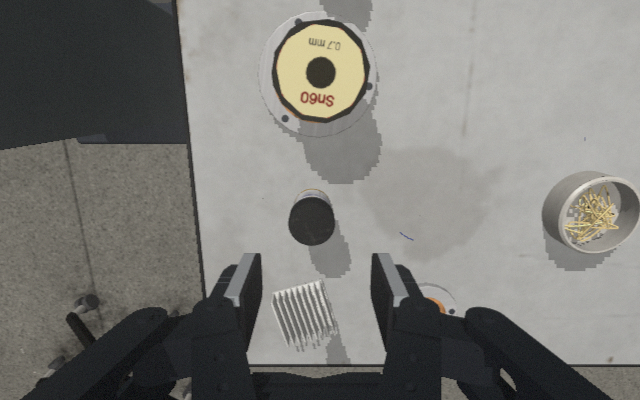

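View pics/t3.png

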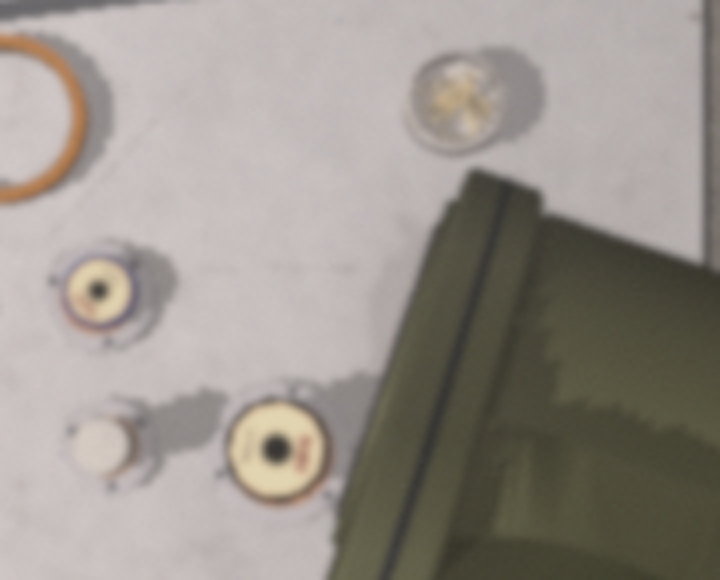

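Call:
{"method": "arm_command", "body": {"deltas": [{"linear": [0, -0.25, 3], "roll": 0, "gripper": 4.8}, {"linear": [0, -0.25, 6], "roll": 0, "gripper": 4.8}, {"linear": [0, -0.25, 8.5], "roll": 0, "gripper": 4.8}, {"linear": [0, -0.25, 9.1], "roll": 0, "gripper": 4.8}, {"linear": [0, -0.25, 9.1], "roll": 0, "gripper": 4.8}, {"linear": [0, -0.25, 9.1], "roll": 0, "gripper": 3.8}, {"linear": [0, -0.25, 9.1], "roll": 0, "gripper": 2.6}, {"linear": [0, -0.25, 9.1], "roll": 0, "gripper": 2.6}, {"linear": [0, -0.25, 9.1], "roll": 0, "gripper": 2.6}, {"linear": [0, -0.25, 9.1], "roll": 0, "gripper": 2.6}, {"linear": [0, -0.25, 9.1], "roll": 0, "gripper": 2.6}]}}

```text
time: 16.3
tcp_pos: [0.4359, -0.141, 0.0111]
ee_rot: [0.001, 0.707, 0.707, 0.001]
force: [-0.8, 1.3, 6.5]
grip_width: 0.0284
```

Call:
{"method": "arm_command", "body": {"deltas": [{"linear": [0, 0, -3], "roll": 0, "gripper": 2.6}, {"linear": [0, 0, -6], "roll": 0, "gripper": 2.6}, {"linear": [0, 0, -9], "roll": 0, "gripper": 2.6}, {"linear": [-3, 3, -9], "roll": 0, "gripper": 2.6}, {"linear": [-6, 6, -9], "roll": 0, "gripper": 2.6}, {"linear": [-8.7, 8.75, -9], "roll": 0, "gripper": 2.6}, {"linear": [-8.7, 8.75, -9], "roll": 0, "gripper": 2.6}, {"linear": [-8.7, 8.75, -6], "roll": 0, "gripper": 2.6}, {"linear": [-8.7, 8.75, -3], "roll": 0, "gripper": 2.6}, {"linear": [-8.7, 8.75, -3], "roll": 0, "gripper": 2.6}, {"linear": [-8.7, 8.75, -3], "roll": 0, "gripper": 2.6}]}}

```text
time: 17.4
tcp_pos: [0.521, -0.2273, 0.0398]
ee_rot: [-0.001, 0.707, 0.707, -0.0]
force: [0.3, 0.7, -0.3]
grip_width: 0.0283
```

```bash
python3 - <<'E'
from cell import arm
from h import *
s=arm.snapshot("wrist"); cv2.imwrite("pics/w12.png",s['img'][:,:,::-1]); o=arm.get_obs();print(o['tcp_pos'],o['force'])
print(proj(s,(.5215,-.2274,.006)),proj(s,(.5215,-.2274,.068)))
E
```

```text
[ 0.52219411 -0.22778953  0.04083525] [-1.06042397 -0.12784267  0.68031087]
[316.3052611  241.26400631] [316.25366851 306.40734989]
```

View pics/w12.png

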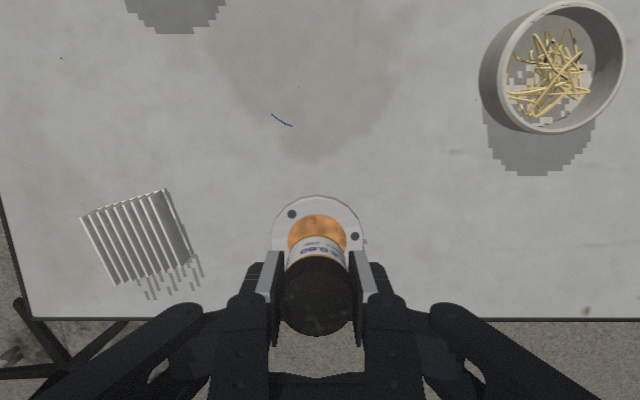

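Call:
{"method": "arm_command", "body": {"deltas": [{"linear": [-0.15, 0, 1], "roll": 0, "gripper": 2.6}, {"linear": [-0.15, 0, 2], "roll": 0, "gripper": 2.6}, {"linear": [-0.15, 0, 2.3], "roll": 0, "gripper": 2.6}, {"linear": [-0.15, 0, 2.35], "roll": 0, "gripper": 2.6}, {"linear": [-0.15, 0, 2.35], "roll": 0, "gripper": 2.6}, {"linear": [-0.15, 0, 2.35], "roll": 0, "gripper": 3.2}, {"linear": [-0.15, 0, 2.35], "roll": 0, "gripper": 4}, {"linear": [-0.15, 0, 2.35], "roll": 0, "gripper": 4.6}, {"linear": [-0.15, 0, 2.35], "roll": 0, "gripper": 4.6}, {"linear": [-0.15, 0, 0], "roll": 0, "gripper": 4.6}, {"linear": [-0.15, 0, -3], "roll": 0, "gripper": 4.6}, {"linear": [-0.15, 0, -7], "roll": 0, "gripper": 4.6}]}}

```text
time: 18.65
tcp_pos: [0.5205, -0.2287, 0.109]
ee_rot: [-0.002, 0.707, 0.707, -0.001]
force: [0.4, 0.3, -0.2]
grip_width: 0.0463
```

Call:
{"method": "arm_command", "body": {"deltas": [{"linear": [0, 0, -5], "roll": 0, "gripper": 4.6}, {"linear": [0, -3, -10], "roll": 0, "gripper": 4.6}, {"linear": [0, -6, -13], "roll": 0, "gripper": 4.6}, {"linear": [-3, -9, -13], "roll": 0, "gripper": 4.6}, {"linear": [-6, -12, -13], "roll": 0, "gripper": 4.6}, {"linear": [-9, -16, -13], "roll": 0, "gripper": 4.6}, {"linear": [-12, -20, -13], "roll": 0, "gripper": 4.6}, {"linear": [-15, -24, -13], "roll": 0, "gripper": 4.6}, {"linear": [-17, -24, -13], "roll": 0, "gripper": 4.6}, {"linear": [-17, -24, -13], "roll": 0, "gripper": 4.6}, {"linear": [-17, -24, -13], "roll": 0, "gripper": 4.6}]}}

```text
time: 19.75
tcp_pos: [0.2819, -0.399, 0.2395]
ee_rot: [-0.0, 0.707, 0.707, 0.0]
force: [-0.1, 0.4, 0.5]
grip_width: 0.0458
```

```bash
python3 - <<'E'
from cell import arm
from h import *
o=arm.get_obs();print(o['tcp_pos'],o['force'])
s=arm.snapshot("top"); cv2.imwrite("pics/t4.png",cv2.resize(s['img'][130:275,225:405],None,fx=4,fy=4,interpolation=cv2.INTER_CUBIC)[:,:,::-1])
T=dict(L=(.4379,-.0563),M=(.5188,.0418),S1=(.4392,.0337),S2=(.5217,-.2303))
for n,z in dict(L=.04,M=.018,S1=.044,S2=.044).items():
    print(n,((proj(s,(*T[n],z))-[225,130])*4).round(0))
s=arm.snapshot("scene"); cv2.imwrite("pics/s4.png",cv2.resize(s['img'][170:270,240:420],None,fx=4,fy=4)[:,:,::-1])
E
```

```text
[ 0.28186789 -0.39900626  0.23953845] [-0.1411211   0.44474302  0.4507643 ]
L [276. 451.]
M [ 94. 291.]
S1 [ 96. 444.]
S2 [620. 293.]
```

View pics/t4.png

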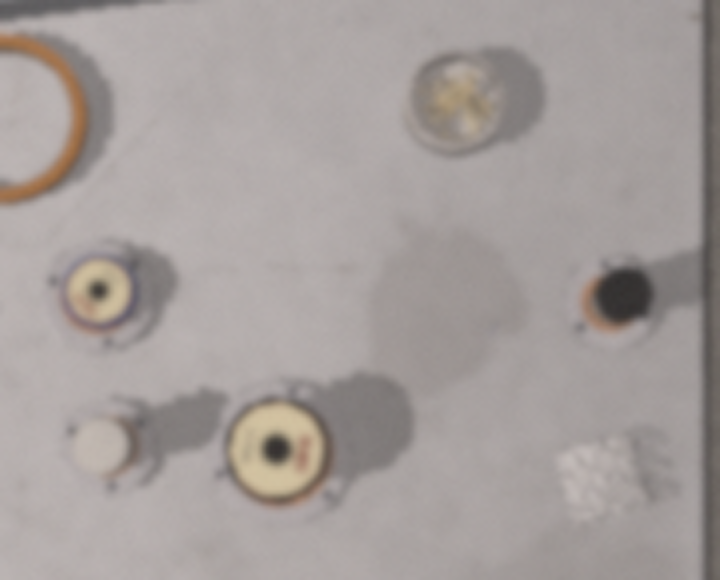

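View pics/s4.png

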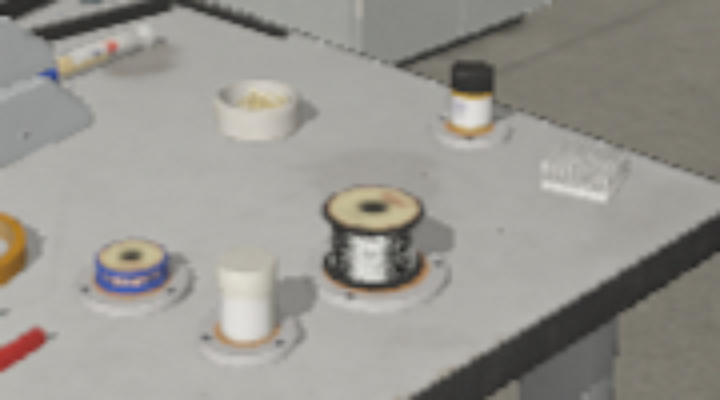

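```bash
python3 -c "
from cell import arm
print(arm.hand_in())"
```

```text
the job is handed in; nothing more can be done
None
```

I put all four supplies back on their stands and handed the job in at about 20 s of the 83 s allowed. No verdict is reported, so the figures below are my own measurements.

- **Placement:** the solder spool is on the large stand and the wick spool on the middle one. The white-capped jar is on the left small stand and the dark-capped jar on the right one.
- **Last check, top and scene views:** all four stand upright. Measured offsets from the pad centres are about 1 mm for the solder, 2.5 mm for the wick, 3 mm for the white-capped jar and 2 mm for the dark-capped jar; the limit is 10 mm. The tin and the heat sink have not visibly moved, and the arm is clear of everything.
- **Disagreement:** the wrist and top cameras differed by about 3–5 mm in y. I used pick-to-place distances within one camera, where that difference cancels.
- **Forces:** the wrist force at the end of the four grasps read 6–7 N upward, well below the limits.

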